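Stow lost torch and glasses case in the tilting bin

ROBOT

A 6-joint arm with a two-finger parallel gripper is mounted at the origin on the work surface. World frame = base frame: x ahead of the robot, y to its left, z up, the work surface at z = 0. Lengths are in m, angles in rad, forces in N, time in s.
With the tool pointing down it reaches from about 0.3 to 0.775 m from the base axis. Payload 14.6 kg.
Tool frame: the origin (TCP) lies on the centre line of the jaws, within the pads' length; the fingertips stand 25 mm ahead of it and the grasp point (between the pads) lies 6 mm ahead of it (ctrl.tip_reach is the distance from the TCP to the fingertips, in m); z points along the fingers, y is the line along which they close (so a half turn about z gives the same grasp; the last joint's range is limited). The gripper opens to 94 mm and grips with 3 to 60 N. Pads are 16 mm wide; open, the fingers measure 119 mm over their backs; the gripper's body (75 mm by 177 mm) begins 78 mm behind the grasp point.
Start: joints at [-1.247, 0.3, 1.521, -0, 1.321, -0.067], TCP at [0.21, -0.509, 0.23] pointing down, gripper open.
Joint ranges: [-3.03, 3.03], [-0.79, 2.21], [0.23, 2.52], [-1.04, 4.18], [0, 3.07], [-2.55, 2.55]. Speed limits (rad/s): [2.22, 2.22, 2.57, 3.14, 3.14, 3.14].

INTERFACE

Orientations are given as [roll, pitch, yaw] about the fixed x, y, z axes, in that order (R = Rz(yaw) Ry(pitch) Rx(roll)).
In Python, from station import ctrl gives the robot as it stands. The module is installed in compiled form; this text tells all that it offers.
- The arm moves only by the tool apply_moves, never from a script. Its argument "deltas" is a list of rows, each a list of 7 numbers: the closure in counts, from 0 (fully open) to 255 (shut), then the shift along the world's x, y, z in cm, then the turn, a rotation vector about the world's x, y, z in rad. In form: [[jaw, tx, ty, tz, ax, ay, az], ...]. A call has 1 to 10 rows; each row shifts and turns the commanded pose from where the row before left it; what a row does not reach is not made up. A row lasts 1/10 s, in which the tool goes at most 50 mm and 8.59 degrees, less where a joint would pass 70% of its speed; a pose out of reach is approached as far as the arm can. A call with a gripper value outside its range is refused whole. The fingers move at their own pace and stop on an object; "grip_force" is the grip in N (left out, the last holds). Time passes only in rows, so rows that do not move let the fingers close. It gives the time, the measured TCP pose, the force, the opening and the grip force at its end, in the units of the state.
- ctrl.get_obs(): the state, without advancing time (a new reading comes with each control period).
- ctrl.camera(name): name is "scene" or "top"; returns a dict with "img" (384x512x3 uint8, red, green, blue), "K" (3x3 intrinsics, pixels), "k1" (the pictures are not rectified: a ray, as slopes to the right and down, at radius r is drawn at 1 + k1 r^2 times it, then the intrinsics apply), "pose" (4x4, takes a point from camera to world coordinates). Camera axes: x right, y up, looking along -z (the intrinsics and any distortion apply to the point x, -y, -z); pixel columns grow to the right and rows downward; lengths in m; the calibration is good to about 2 mm. A picture is of the moment at which its call begins. There is no depth.
- ctrl.hand_in(): hands the job in; it is judged then, once.
The state is a dict: "time_s": time; "qpos": joint angles; "joint_vel": joint speeds; "tau": joint torques, N m; "ee_pos": TCP position; "eef_rot": TCP orientation; "force": force on the tool from outside, world axes, zero at the start; "moment": the same for the moment, N m; "grip_width": finger opening in m; "grip_force": force on a finger pad.
Only numpy, scipy, OpenCV 4.12 (cv2) and the standard library are available. Lean on these libraries where they do the work, as an engineer would, in place of code of your own. Each camera call takes 0.05 s, during which the arm holds its last target. There are 200 camera calls.

TASK

Swing the grey tilting bin fully forward by the pull tab on its front, then drop the torch and the glasses case end-down all the way into its pockets while it is open, one in each pocket, whichever you like. Then swing the bin fully shut again with both inside, and leave the four toys and oddments (digger, car, jar lid, dinosaur) where they are.

Things in the scene. Friction and masses are not known exactly. Their poses are not given: they have to be found in the camera images.
- stand: Fixed grey stand of the bin: base plate 130 x 170 x 12 mm, cheeks 8 mm thick (inner faces 68 mm from the middle), open back, and a hood (underside 190, top 196 mm up; front edge 16 mm behind the pivot) that covers the bin's mouth while shut. Origin: on the shelf, straight below the middle of the bin's pivot line. Its -x points out of the bin's front (roughly to the robot), y along the pivot, z up.
- bin (a joint): Swing of the bin in rad: 0 = shut (upright), grows as the bin's top swings forward (to the stand's -x) up to the stop at 0.48 = fully forward. Friction (0.4 N m) lets it stay where it is left; about 3 to 6 N at the tab moves it. Starts slightly ajar or shut.
- bin_pivot (a point): Middle of the bin's lower front edge, on the pivot line, 16 mm above the shelf. Axes turn with the bin: z up its front wall, x backwards into the bin, y along the pivot (stays level). The bin is of grey plastic, 66 mm deep (x 0 to 66), 124 mm wide, 150 mm high; walls, floor and middle divider 4 mm; open at the top.
- bin_pull (a point): Grasp point of the bin's pull tab: a fin 16 mm thick (across y), 44 mm out of the front wall on the middle line, 32 mm tall, top flush with the bin's rim. The point is at x -26, z 134 mm in bin_pivot's frame (26 mm out of the wall, half-way up the fin). Pinch it across y from above; push its front edge to shut. Axes as bin_pivot.
- pocket_left (a point): Centre of the mouth (rim level) of the bin's pocket on the +y side; inside it measures 58 mm (x) by 56 mm (y) and is 146 mm deep along -z. At x 33, y 30, z 150 mm in the frame of bin_pivot; axes as bin_pivot, z points out of the pocket.
- pocket_right (a point): The same for the pocket on the -y side (y -30 mm), of the same size.
- torch_center (a point): Dark metal torch, a round stick 140 mm long standing upright on its head: head 42 mm diameter up to 26 mm height, tapering to a 30 mm diameter barrel from 42 mm height to the top. About 0.16 kg. Point at half length (70 mm above its lower end), z along it.
- case_center (a point): Hard black glasses case with a metal seam, a flat stick 140 mm long standing upright on end, section 44 mm (its x) by 28 mm (its y). About 0.1 kg. Point at its centre (70 mm above its lower end), z along it.
- digger: Bystander: yellow plastic toy digger, 170 x 72 x 95 mm, bucket towards its +x. Origin at its underside below the chassis centre, z up.
- car: Bystander: chrome toy car, 90 x 46 x 39 mm, length along its x. Origin at the centre of its underside.
- jar_lid: Bystander: green ceramic marble-jar lid with a knob, 100 mm diameter, 44 mm high. Origin at the centre of its underside.
- dino: Bystander: glossy orange plastic dinosaur, about 200 x 54 x 123 mm, head towards its +x. Origin between its feet on the underside.

How it is judged:
On the way, in this order (a step that is already met when the one before it is completed fails the run):
1. the bin is swung fully forward (at least 0.42 rad of 0.48) (value of joint bin above 0.42 rad), for 0.2 s.
2. torch and case both stand all the way down in the pockets, one in each, the bin still open (over 0.3 rad) ((((angle between the z axis of torch_center and the z axis of pocket_left, either way round below 0.3 rad and x of torch_center in the frame of pocket_left between -0.02 and 0.02 m and y of torch_center in the frame of pocket_left between -0.02 and 0.02 m and z of torch_center in the frame of pocket_left between -0.092 and -0.062 m) and (angle between the z axis of case_center and the z axis of pocket_right, either way round below 0.3 rad and x of case_center in the frame of pocket_right between -0.02 and 0.02 m and y of case_center in the frame of pocket_right between -0.02 and 0.02 m and z of case_center in the frame of pocket_right between -0.092 and -0.062 m)) or ((angle between the z axis of torch_center and the z axis of pocket_right, either way round below 0.3 rad and x of torch_center in the frame of pocket_right between -0.02 and 0.02 m and y of torch_center in the frame of pocket_right between -0.02 and 0.02 m and z of torch_center in the frame of pocket_right between -0.092 and -0.062 m) and (angle between the z axis of case_center and the z axis of pocket_left, either way round below 0.3 rad and x of case_center in the frame of pocket_left between -0.02 and 0.02 m and y of case_center in the frame of pocket_left between -0.02 and 0.02 m and z of case_center in the frame of pocket_left between -0.092 and -0.062 m))) and value of joint bin above 0.3 rad), for 0.2 s.
At the end, for the whole second after the job is handed in: The bin is shut (within 0.06 rad), the torch in one pocket and the case in the other, each all the way down along the pocket (centre within 20 mm of the pocket's axis and 62 to 92 mm below its rim, within 0.3 rad of its direction), at rest ((((angle between the z axis of torch_center and the z axis of pocket_left, either way round below 0.3 rad and x of torch_center in the frame of pocket_left between -0.02 and 0.02 m and y of torch_center in the frame of pocket_left between -0.02 and 0.02 m and z of torch_center in the frame of pocket_left between -0.092 and -0.062 m) and (angle between the z axis of case_center and the z axis of pocket_right, either way round below 0.3 rad and x of case_center in the frame of pocket_right between -0.02 and 0.02 m and y of case_center in the frame of pocket_right between -0.02 and 0.02 m and z of case_center in the frame of pocket_right between -0.092 and -0.062 m)) or ((angle between the z axis of torch_center and the z axis of pocket_right, either way round below 0.3 rad and x of torch_center in the frame of pocket_right between -0.02 and 0.02 m and y of torch_center in the frame of pocket_right between -0.02 and 0.02 m and z of torch_center in the frame of pocket_right between -0.092 and -0.062 m) and (angle between the z axis of case_center and the z axis of pocket_left, either way round below 0.3 rad and x of case_center in the frame of pocket_left between -0.02 and 0.02 m and y of case_center in the frame of pocket_left between -0.02 and 0.02 m and z of case_center in the frame of pocket_left between -0.092 and -0.062 m))) and value of joint bin below 0.06 rad and linear speed of each of torch, case below 0.03 m/s); the robot touches nothing.
It fails at once if the digger is moved by more than 25 mm (distance of digger from where it was at the start of the episode above 0.025 m).
It fails at once if the car is moved by more than 25 mm (distance of car from where it was at the start of the episode above 0.025 m).
It fails at once if the jar_lid is moved by more than 25 mm (distance of jar_lid from where it was at the start of the episode above 0.025 m).
It fails at once if the dino is moved by more than 25 mm (distance of dino from where it was at the start of the episode above 0.025 m).
It also fails if it takes over 69 s, if anything falls off the work surface, if the arm or the gripper's body presses on something with over 40 N, if the wrist force passes 120 N, or if a joint passes its speed limit or range.

## Working session

There is one attempt and no reset: what is moved stays moved. The work goes in short steps, Python scripts to look and compute and a tool call to move; the robot and the scene stay as the last step left them, time stands still between calls to the robot, and variables do not carry over. Pictures are saved under pics/ and viewed, at most 10 in all, crops included, and the job is handed in when it is done.

Besides the shell and the picture viewer there is one more tool, called after "Emit:" as name(argument=value, ...) on one line, values as JSON. apply_moves: Moves the arm, as the interface text tells. Its arguments: {"type":"object","properties":{"deltas":{"type":"array"},"grip_force":{"type":"number"}},"required":["deltas"]}

```bash
mkdir -p pics
cat > h.py <<'E'
import numpy as np, cv2, pickle
from station import ctrl
def grab(name,fn=None):
    c=ctrl.camera(name); 
    if fn: cv2.imwrite('pics/'+fn, cv2.cvtColor(c['img'],cv2.COLOR_RGB2BGR))
    pickle.dump(c,open(name+'.pkl','wb')); return c
def load(name): return pickle.load(open(name+'.pkl','rb'))
def ray(c,u,v):
    K=c['K']; k=float(c['k1']); d=cv2.undistortPoints(np.array([[[u,v]]],float),np.array(K,float),np.array([k,0,0,0.]))[0,0]
    P=np.array(c['pose']); return P[:3,3], P[:3,:3]@np.array([d[0],-d[1],-1])
def onz(c,u,v,z):
    o,d=ray(c,u,v); return o+d*(z-o[2])/d[2]
def proj(c,p):
    P=np.array(c['pose']); q=P[:3,:3].T@(np.array(p)-P[:3,3]); x,y=q[0]/-q[2],-q[1]/-q[2]
    s=1+float(c['k1'])*(x*x+y*y); K=c['K']; return K[0][0]*x*s+K[0][2],K[1][1]*y*s+K[1][2]
E
python3 - <<'E'
from h import *
a=grab('scene');b=grab('top')
im=np.hstack([a['img'],b['img']]);
for n,c in(('scene',a),('top',b)):
    cv2.imwrite(f'pics/{n}0.png',cv2.cvtColor(cv2.resize(c['img'],(800,600),interpolation=cv2.INTER_CUBIC),cv2.COLOR_RGB2BGR)); print(c['K'],c['k1'],c['pose'])
print(ctrl.get_obs())
E
```

```text
[[468.30880587   0.         265.05885565]
 [  0.         468.30880587 187.70371431]
 [  0.           0.           1.        ]] -0.09179239676599797 [[-0.46149953 -0.68054956  0.5690962   1.33945583]
 [ 0.88694761 -0.36732683  0.27999096  0.36858532]
 [ 0.01849658  0.63397421  0.77313296  1.12976097]
 [ 0.          0.          0.          1.        ]]
[[425.39480059   0.         254.14771108]
 [  0.         425.39480059 195.60240663]
 [  0.           0.           1.        ]] -0.03269166301662418 [[ 0.01879495  0.99088309 -0.13340712  0.3931738 ]
 [-0.99930658  0.02290675  0.02935367  0.01379901]
 [ 0.03214198  0.13276291  0.99062652  1.32295011]
 [ 0.          0.          0.          1.        ]]
{'time_s': 0.1, 'qpos': array([-1.24662135e+00,  3.00403908e-01,  1.52152633e+00,  5.46047937e-06,
        1.32071541e+00, -6.65835473e-02]), 'joint_vel': array([-0.00112635, -0.00127154, -0.00218622, -0.00039239,  0.00052283,
       -0.00039305]), 'tau': array([-8.93315628e-04, -5.32644582e+01, -3.53282475e+01,  7.09276437e-02,
        2.35144689e-02, -6.84691327e-05]), 'ee_pos': array([ 0.20942706, -0.50833238,  0.22994634]), 'eef_rot': array([-3.14054235e+00, -7.53373270e-05,  3.90757129e-01]), 'force': array([-0.07752616,  0.3759966 ,  0.28888887]), 'moment': array([ 0.01454987,  0.03989615, -0.04466478]), 'grip_force': 0.0, 'grip_width': 0.09405974658721811}
```

View pics/scene0.png

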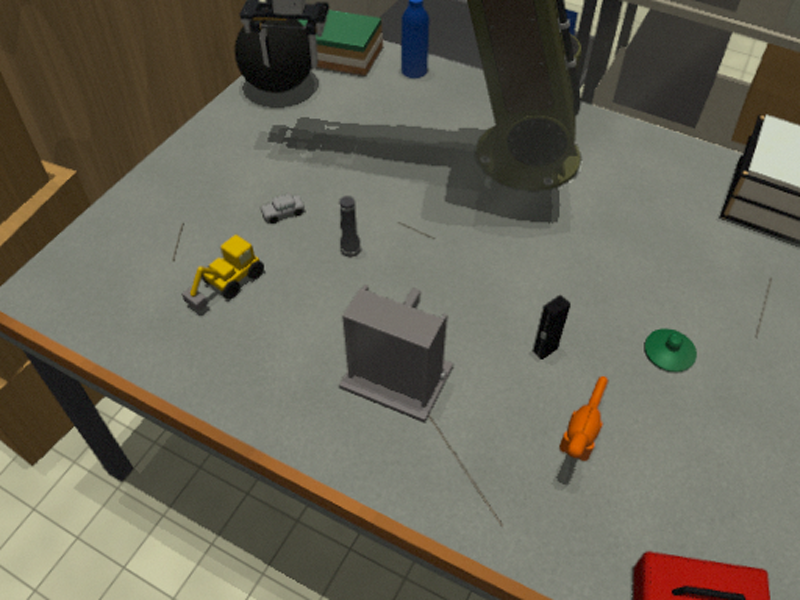

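View pics/top0.png

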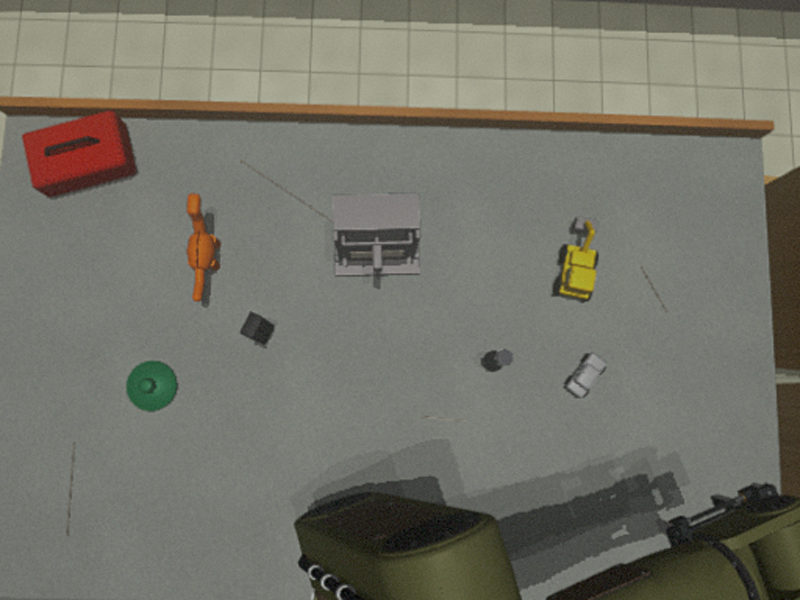

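Seen: in the top view (800x600 scale) the bin is at (377,235) with its tab at (377,258), the case at (257,328), and the torch at (503,357). In the scene view the torch's foot is at (350,250) and the case's foot at (548,350). Next I'll enlarge these areas.

Run:
```python
from h import *
t=load('top');s=load('scene')
def crop(c,x,y,w,h,W,H):
    im=cv2.resize(c['img'][y:y+h,x:x+w],(W,H),interpolation=cv2.INTER_CUBIC); return np.clip(im.astype(float)*1.6,0,255).astype(np.uint8)
A=crop(t,205,118,70,64,420,384)   # x6
B=crop(t,150,195,30,32,180,192); C=crop(t,303,218,30,32,180,192)
D=crop(s,335,185,32,48,192,288); E=crop(s,210,120,32,48,192,288)
cv=np.zeros((600,800,3),np.uint8); cv[:384,:420]=A; cv[:192,420:600]=B; cv[:192,600:780]=C; cv[200:488,430:622]=D; cv[200:488,625-1:816-0][:, :176]=E[:,:176]
cv2.imwrite('pics/z.png',cv[:,:,::-1])
S=.64
for n,u,v,z in[('tabtip',377,268,.16),('hoodFL',334,230,.196),('hoodFR',420,230,.196),('hoodBL',334,195,.196),('hoodBR',419,193,.196),('base FL',334,276,.012),('base FR',420,275,.012),('case top',257,326,.14),('torch top',505,356,.14),('car',586,375,.03),('digger',578,270,.05),('dino',201,250,.06),('lid',152,386,.02)]:
    print(n,onz(t,u*S,v*S,z).round(3))
```

```text
tabtip [0.616 0.016 0.16 ]
hoodFL [0.675 0.092 0.196]
hoodFR [ 0.679 -0.057  0.196]
hoodBL [0.737 0.094 0.196]
hoodBR [ 0.745 -0.054  0.196]
base FL [0.627 0.102 0.012]
base FR [ 0.633 -0.07   0.012]
case top [0.51  0.227 0.14 ]
torch top [ 0.466 -0.216  0.14 ]
car [ 0.439 -0.397  0.03 ]
digger [ 0.644 -0.379  0.05 ]
dino [0.663 0.356 0.06 ]
lid [0.401 0.446 0.02 ]
```

View pics/z.png

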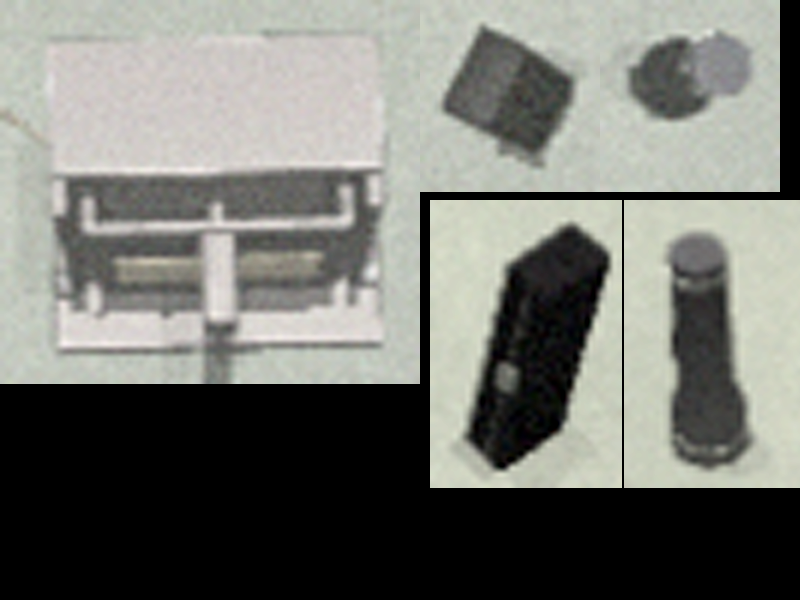

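Seen: the bin is slightly ajar. The hood's front edge runs (50,175)–(378,173), the tab is x 205–235, y 232–322, and the base front edge runs (60,350)–(383,345). The case's top face has corners (483,25), (530,52), (493,125), (443,100), and the torch's top disc is centred at (721,65).

Run:
```python
from h import *
t=load('top');s=load('scene')
def a(x,y,z): return onz(t,205+x/6-.5+.08,118+y/6-.5+.08,z)
def b(x,y,z,ox,u0,v0): return onz(t,u0+(x-ox)/6-.42,v0+y/6-.42,z)
f=lambda v:np.array(v).round(4)
for n,x,y,z in[('hFL',52,176,.196),('hFR',378,174,.196),('hBL',47,38,.196),('hBR',382,36,.196),('bFL',60,350,.012),('bFR',383,345,.012),('rimL',82,231,.164),('rimR',355,226,.164),('tabtopL',204,322,.16),('tabtopR',237,322,.16),('tabbaseL',204,234,.164),('tabbaseR',235,234,.164)]: print(n,f(a(x,y,z)))
cs=np.array([b(x,y,.14,420,150,195) for x,y in[(483,25),(530,52),(493,125),(443,100)]]);print(f(cs),f(cs.mean(0)))
l=(cs[1]-cs[2]+cs[0]-cs[3])/2; w=(cs[0]-cs[1]+cs[3]-cs[2])/2; print(f(l),np.hypot(*l[:2]),np.arctan2(l[1],l[0]),np.hypot(*w[:2]),np.arctan2(w[1],w[0]))
print('torch',f(b(721,65,.14,600,303,218)))
# torch foot in scene: head bottom ; check predicted top in scene
p=b(721,65,.14,600,303,218); print('scene torch top pred',f(proj(s,p)),'seen',210+(698-624)/6,120+(245-200)/6)
q=cs.mean(0); print('scene case top pred',f(proj(s,q)),'seen',335+(560-430)/6,185+(250-200)/6)
```

```text
hFL [0.6754 0.0938 0.196 ]
hFR [ 0.6803 -0.0536  0.196 ]
hBL [0.7398 0.0981 0.196 ]
hBR [ 0.7451 -0.0545  0.196 ]
bFL [0.6289 0.0997 0.012 ]
bFR [ 0.6357 -0.0686  0.012 ]
rimL [0.6577 0.0813 0.164 ]
rimR [ 0.6634 -0.0452  0.164 ]
tabtopL [0.617  0.0239 0.16  ]
tabtopR [0.6174 0.0086 0.16  ]
tabbaseL [0.6578 0.0248 0.164 ]
tabbaseR [0.6581 0.0105 0.164 ]
[[0.5376 0.241  0.14  ]
 [0.5254 0.2186 0.14  ]
 [0.4911 0.2342 0.14  ]
 [0.5022 0.2578 0.14  ]] [0.5141 0.2379 0.14  ]
[ 0.0349 -0.0161  0.    ] 0.03842347108256516 -0.4337474397103811 0.0257401625428169 1.103138724140267
torch [ 0.4644 -0.2148  0.14  ]
scene torch top pred [221.8514 127.9778] seen 222.33333333333334 127.5
scene case top pred [355.5988 194.2227] seen 356.6666666666667 193.33333333333334
```

The two views agree to about 1 px. I put the bin pivot at (0.662, 0.018) with yaw about 0.037 and the tab grip at (0.636, 0.017, 0.150). The bin is nearly shut. I'll go above the tab first.

Emit:
apply_moves(deltas=[[0, 2.13, 2.62, 0.4, 0, 0, -0.018], [0, 2.13, 2.62, 0.4, 0, 0, -0.018], [0, 2.13, 2.62, 0.4, 0, 0, -0.018], [0, 2.13, 2.62, 0.4, 0, 0, -0.018], [0, 2.13, 2.62, 0.4, 0, 0, -0.018], [0, 2.13, 2.62, 0, 0, 0, -0.018], [0, 2.13, 2.62, 0, 0, 0, -0.018], [0, 2.13, 2.62, 0, 0, 0, -0.018], [0, 2.13, 2.62, 0, 0, 0, -0.018], [0, 2.13, 2.62, 0, 0, 0, -0.018]], grip_force=30)

```text
time_s: 1.1
ee_pos: [0.4231, -0.2453, 0.2503]
eef_rot: [-3.141, 0.0, 0.21]
force: [-0.7, -0.1, 0.6]
grip_width: 0.094
grip_force: 0.0
```

Emit:
apply_moves(deltas=[[0, 2.13, 2.62, 0, 0, 0, -0.018], [0, 2.13, 2.62, 0, 0, 0, -0.018], [0, 2.13, 2.62, 0, 0, 0, -0.018], [0, 2.13, 2.62, 0, 0, 0, -0.018], [0, 2.13, 2.62, 0, 0, 0, -0.018], [0, 2.13, 2.62, 0, 0, 0, -0.018], [0, 2.13, 2.62, 0, 0, 0, -0.018], [0, 2.13, 2.62, 0, 0, 0, -0.018], [0, 2.13, 2.62, 0, 0, 0, -0.018], [0, 2.13, 2.62, 0, 0, 0, -0.018]])

```text
time_s: 2.1
ee_pos: [0.6361, 0.0167, 0.25]
eef_rot: [-3.142, 0.001, 0.03]
force: [-0.6, -0.0, -0.0]
grip_width: 0.0939
grip_force: 0.0
```

Emit:
apply_moves(deltas=[[120, 0, 0, -1, 0, 0, 0], [120, 0, 0, -1.5, 0, 0, 0], [120, 0, 0, -1.5, 0, 0, 0], [120, 0, 0, -1.5, 0, 0, 0], [120, 0, 0, -1.5, 0, 0, 0], [120, 0, 0, -1.4, 0, 0, 0], [120, 0, 0, -1, 0, 0, 0.007], [255, 0, 0, 0, 0, 0, 0], [255, 0, 0, 0, 0, 0, 0], [255, 0, 0, 0, 0, 0, 0]])

```text
time_s: 3.1
ee_pos: [0.6359, 0.0155, 0.1573]
eef_rot: [3.141, -0.001, 0.038]
force: [-0.5, -0.3, 0.4]
grip_width: 0.0293
grip_force: 0.0
```

Run:
```python
from h import *
o=ctrl.get_obs(); print(o['grip_width'],o['grip_force'],o['ee_pos'],o['eef_rot'],o['force'])
x=-.026;z=.140 # TCP in bin frame
th0=0.01; P=[]
for th in np.linspace(th0,.485,11): P.append([x*np.cos(th)-z*np.sin(th), x*np.sin(th)+z*np.cos(th)])
P=np.array(P); print((np.diff(P,axis=0)*100).round(2)); print(P[-1]-P[0])
```

```text
0.029321709234385072 0.0 [0.6358537  0.01546948 0.15728734] [ 3.14149065e+00 -1.36357281e-03  3.77606487e-02] [-0.49827289 -0.33666383  0.36430029]
[[-0.66 -0.15]
 [-0.65 -0.18]
 [-0.64 -0.21]
 [-0.63 -0.24]
 [-0.62 -0.27]
 [-0.61 -0.3 ]
 [-0.59 -0.33]
 [-0.58 -0.35]
 [-0.56 -0.38]
 [-0.54 -0.41]]
[-0.06087204 -0.02799993]
```

Emit:
apply_moves(deltas=[[255, 0, 0, 0, 0, 0, 0], [255, 0, 0, 0, 0, 0, 0], [255, 0, 0, 0, 0, 0, 0], [255, 0, 0, 0, 0, 0, 0]])

```text
time_s: 3.5
ee_pos: [0.6357, 0.0175, 0.1571]
eef_rot: [-3.139, -0.001, 0.039]
force: [-1.5, 12.4, 2.4]
grip_width: 0.0157
grip_force: 30.0
```

Emit:
apply_moves(deltas=[[255, -0.66, -0.02, -0.15, 0.002, -0.0475, 0], [255, -0.65, -0.02, -0.18, 0.002, -0.0475, 0], [255, -0.64, -0.03, -0.21, 0.002, -0.0475, 0], [255, -0.63, -0.02, -0.24, 0.002, -0.0475, 0], [255, -0.62, -0.03, -0.27, 0.002, -0.0475, 0], [255, -0.61, -0.02, -0.3, 0.002, -0.0475, 0], [255, -0.59, -0.02, -0.33, 0.002, -0.0475, 0], [255, -0.58, -0.02, -0.35, 0.002, -0.0475, 0], [255, -0.56, -0.02, -0.38, 0.002, -0.0475, 0], [255, -0.54, -0.02, -0.41, 0.002, -0.0475, 0]])

```text
time_s: 4.5
ee_pos: [0.5752, 0.0142, 0.1296]
eef_rot: [-3.139, -0.48, 0.038]
force: [12.8, 14.9, 7.5]
grip_width: 0.0158
grip_force: 30.0
```

Emit:
apply_moves(deltas=[[255, 0, 0, 0, 0, 0, 0], [255, 0, 0, 0, 0, 0, 0], [255, 0, 0, 0, 0, 0, 0]])

```text
time_s: 4.8
ee_pos: [0.5749, 0.0142, 0.1293]
eef_rot: [-3.139, -0.477, 0.038]
force: [-5.2, 8.9, 7.6]
grip_width: 0.0158
grip_force: 30.0
```

Emit:
apply_moves(deltas=[[120, 0, 0, 0, 0, 0, 0], [120, 0, 0, 0, 0, 0, 0], [120, 0, 0, 0, 0, 0, 0], [120, -0.46, 0, 0.89, 0, 0, 0], [120, -0.92, 0, 1.78, 0, 0, 0], [120, -0.92, 0, 1.78, 0, 0, 0], [0, -1.4, -0.5, 2.7, 0, 0, 0], [0, -1.4, -2, 2, 0, 0.1, 0], [0, -1.5, -3, 2, 0, 0.1, 0], [0, -1, -3, 1, 0, 0.1, 0]])

```text
time_s: 5.8
ee_pos: [0.4978, -0.0725, 0.2529]
eef_rot: [-3.129, -0.175, 0.034]
force: [0.1, 0.2, 0.1]
grip_width: 0.0781
grip_force: 0.0
```

Emit:
apply_moves(deltas=[[0, 0, -3, 0, 0, 0.1, 0], [0, 0, -3, 0, 0, 0.077, 0], [0, 0, -3, 0, 0, 0, 0], [0, 0, -3, 0, 0, 0, 0]])

```text
time_s: 6.2
ee_pos: [0.4985, -0.193, 0.2501]
eef_rot: [-3.122, 0.002, 0.033]
force: [-0.3, 0.1, -0.1]
grip_width: 0.0938
grip_force: 0.0
```

Run:
```python
from h import *
t=grab('top'); print(ctrl.get_obs()['ee_pos'])
im=cv2.resize(t['img'][110:260,140:340],(800,600),interpolation=cv2.INTER_CUBIC); im=np.clip(im*1.5,0,255).astype(np.uint8)
py=.019;yaw=.037
for th in(.48,):
  c,s=np.cos(th),np.sin(th)
  for (x,y,z),col in[((0,-62,150),(255,0,0)),((0,62,150),(255,0,0)),((66,62,150),(0,255,0)),((66,-62,150),(0,255,0)),((-44,0,150),(0,0,255)),((33,30,150),(255,255,0)),((33,-30,150),(255,255,0))]:
    x,y,z=x/1e3,y/1e3,z/1e3; X=x*c-z*s; Z=x*s+z*c+.016
    p=[.662+X*np.cos(yaw)-y*np.sin(yaw),py+X*np.sin(yaw)+y*np.cos(yaw),Z]; u,v=proj(t,p); print(np.round(p,4))
    cv2.circle(im,(int((u+.5-140)*4),int((v+.5-110)*4)),3,col,-1)
cv2.imwrite('pics/open.png',im[:,:,::-1])
```

```text
[ 0.49813731 -0.19631289  0.25000501]
[ 0.5951 -0.0455  0.149 ]
[0.5905 0.0784 0.149 ]
[0.649  0.0806 0.1795]
[ 0.6536 -0.0434  0.1795]
[0.5538 0.015  0.1287]
[0.6209 0.0475 0.1643]
[ 0.6231 -0.0125  0.1643]
```

View pics/open.png

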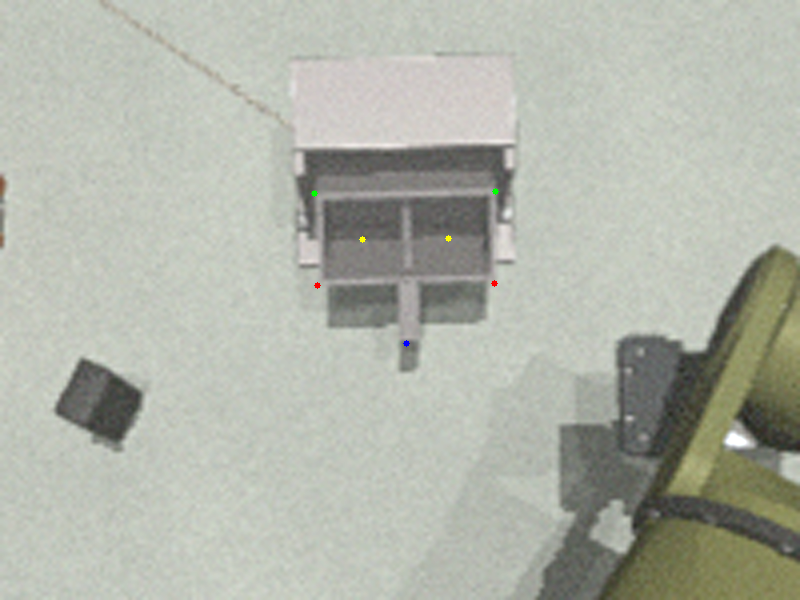

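Seen: the bin is fully forward. The projected rim corners at 0.48 rad land within about 1 mm of the visible rim: front (322,283)/(492,281), back (318,195)/(494,192). Next is the torch.

Emit:
apply_moves(deltas=[[0, -1.7, -0.9, 0, -0.02, 0, 0], [0, -1.7, -1.0, 0, 0, 0, 0], [0, 0, 0, -2, 0, 0, 0], [0, 0, 0, -2.5, 0, 0, 0], [0, 0, 0, -2.5, 0, 0, 0], [0, 0, 0, -2.5, 0, 0, 0], [0, 0, 0, -2.1, 0, 0, 0], [0, 0, 0, -1, 0, 0, 0], [255, 0, 0, 0, 0, 0, 0], [255, 0, 0, 0, 0, 0, 0]])

```text
time_s: 7.25
ee_pos: [0.465, -0.2109, 0.1248]
eef_rot: [3.14, 0.001, 0.033]
force: [-0.3, 0.3, -0.7]
grip_width: 0.0815
grip_force: 0.0
```

Emit:
apply_moves(deltas=[[255, 0, 0, 0, 0, 0, 0], [255, 0, 0, 0, 0, 0, 0], [255, 0, 0, 0, 0, 0, 0], [255, 0, 0, 0, 0, 0, 0], [255, 0, 0, 0, 0, 0, 0], [255, 0, 0, 0, 0, 0, 0]])

```text
time_s: 7.85
ee_pos: [0.4647, -0.2108, 0.1238]
eef_rot: [3.141, 0.002, 0.033]
force: [-0.2, -0.5, -0.4]
grip_width: 0.0334
grip_force: 0.2
```

Emit:
apply_moves(deltas=[[255, 0, 0, 0, 0, 0, 0], [255, 0, 0, 0, 0, 0, 0], [255, 0, 0, 0, 0, 0, 0], [255, 0, 0, 1, 0, 0, 0], [255, 0, 0, 2, 0, 0, 0], [255, 0, 0, 2, 0, 0, 0]])

```text
time_s: 8.45
ee_pos: [0.4645, -0.2106, 0.1747]
eef_rot: [3.141, 0.003, 0.033]
force: [0.0, -1.6, -1.6]
grip_width: 0.0289
grip_force: 30.0
```

Emit:
apply_moves(deltas=[[255, 0, 0, 2.5, 0.002, -0.048, 0], [255, 0, 0, 3.2, 0.002, -0.048, 0], [255, 0, 0, 3.2, 0.002, -0.048, 0], [255, 0, 0, 3.2, 0.002, -0.048, 0], [255, 1.5, 3.25, 0, 0.002, -0.048, 0], [255, 1.5, 3.25, 0, 0.002, -0.048, 0], [255, 1.5, 3.25, 0, 0.002, -0.048, 0], [255, 1.5, 3.25, 0, 0.002, -0.048, 0], [255, 1.5, 3.25, 0, 0.001, -0.048, 0], [255, 1.45, 3.25, 0, 0.001, -0.048, 0]])

```text
time_s: 9.45
ee_pos: [0.5543, -0.0142, 0.2953]
eef_rot: [-3.14, -0.48, 0.033]
force: [0.9, -0.2, -1.3]
grip_width: 0.0293
grip_force: 30.0
```

Run:
```python
from h import *
from scipy.spatial.transform import Rotation as R
o=ctrl.get_obs(); r=R.from_euler('xyz',o['eef_rot']); p=o['ee_pos']; print(p,o['eef_rot'],o['grip_width'])
z=r.as_matrix()[:,2]; print('tool z',z, 'bottom',p+.124*z)
th,yaw=.475,.037; n=np.array([-np.sin(th)*np.cos(yaw),-np.sin(th)*np.sin(yaw),np.cos(th)])
Rb=R.from_euler('xyz',[np.pi,-th,yaw]); print('rot need',(Rb*r.inv()).as_rotvec())
m=np.array([.623,-.0135,.164]); print('goal pre',m+.149*n,(m+.149*n-p)*100,'n',n)
s=grab('scene');im=cv2.resize(s['img'][140:290,190:390],(800,600),interpolation=cv2.INTER_CUBIC);cv2.imwrite('pics/pre.png',np.clip(im[:,:,::-1]*1.5,0,255))
```

```text
[ 0.55432612 -0.01422333  0.29534332] [-3.13953544 -0.48035803  0.03296533] 0.029280842245449617
tool z [ 0.46177687  0.01728648 -0.88682766] bottom [ 0.61158646 -0.01207981  0.18537669]
rot need [-0.00201322  0.00529085  0.00308892]
goal pre [ 0.55490321 -0.01602073  0.29650462] [ 0.05770871 -0.17974008  0.11612959] n [-0.45702543 -0.01691766  0.88929272][ WARN:0@0.775] global loadsave.cpp:1063 imwrite_ Unsupported depth image for selected encoder is fallbacked to CV_8U.
```

View pics/pre.png

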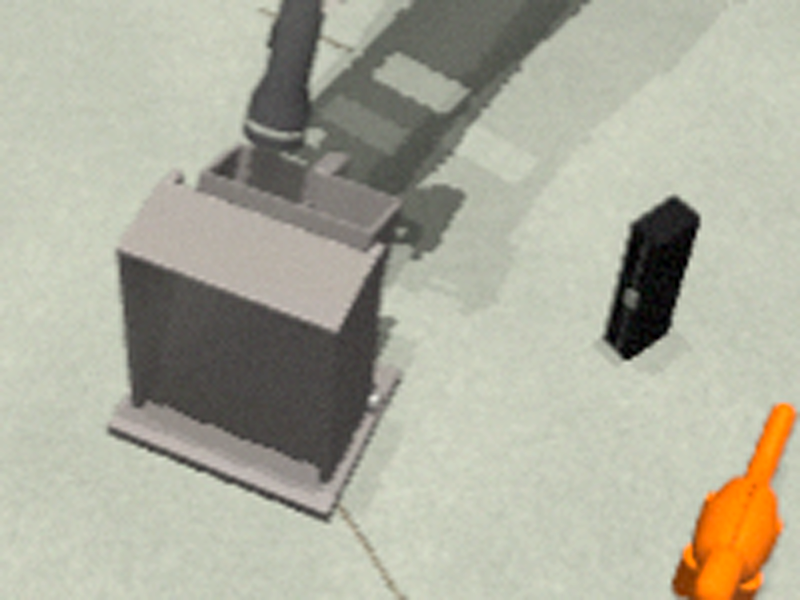

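Seen: the torch's head (275,130) is aligned above the right pocket (270,175), and the case is untouched at (650,275). Inserting along the pocket axis.

Emit:
apply_moves(deltas=[[255, 0.05, -0.15, 0.1, 0, 0, 0], [255, 0.66, 0.02, -1.29, 0, 0, 0], [255, 0.66, 0.02, -1.29, 0, 0, 0], [255, 0.66, 0.02, -1.29, 0, 0, 0], [255, 0.66, 0.02, -1.29, 0, 0, 0], [255, 0.66, 0.02, -1.29, 0, 0, 0], [255, 0.66, 0.02, -1.29, 0, 0, 0], [255, 0.66, 0.02, -1.29, 0, 0, 0], [255, 0.66, 0.02, -1.29, 0, 0, 0], [255, 0, 0, 0, 0, 0, 0]])

```text
time_s: 10.5
ee_pos: [0.6074, -0.0155, 0.1901]
eef_rot: [-3.14, -0.475, 0.033]
force: [-0.4, 0.0, -1.5]
grip_width: 0.029
grip_force: 30.0
```

Emit:
apply_moves(deltas=[[120, 0, 0, 0, 0, 0, 0], [120, 0, 0, 0, 0, 0, 0], [120, 0, 0, 0, 0, 0, 0], [120, 0, 0, 0, 0, 0, 0], [120, -0.69, 0, 1.33, 0, 0, 0], [120, -1.15, 0, 2.2, 0, 0, 0], [120, -1.15, 0, 2.2, 0, 0, 0], [120, -1.15, 0, 2.2, 0, 0, 0], [120, 0, 2.5, 0, 0, 0.06, 0], [120, 0, 3, 0, 0, 0.06, 0]])

```text
time_s: 11.5
ee_pos: [0.5659, 0.0392, 0.2735]
eef_rot: [-3.136, -0.359, 0.029]
force: [0.2, -0.5, -0.5]
grip_width: 0.05
grip_force: 0.0
```

Run:
```python
from h import *
o=ctrl.get_obs(); print(o['ee_pos'],o['eef_rot'],o['grip_width'])
s=grab('scene');t=grab('top')
f=lambda im:np.clip(cv2.resize(im,(400,600),interpolation=cv2.INTER_CUBIC).astype(float)*1.6,0,255).astype(np.uint8)
im=np.hstack([f(s['img'][160:235,210:310][:,:75*100//75][:,:50*2]) if 0 else f(s['img'][150:255,215:285]), f(t['img'][110:200,210:270])])
cv2.imwrite('pics/torchin.png',im[:,:,::-1])
```

```text
[0.56588626 0.0391686  0.27349128] [-3.1364018  -0.358964    0.02909978] 0.04998257788478682
```

View pics/torchin.png

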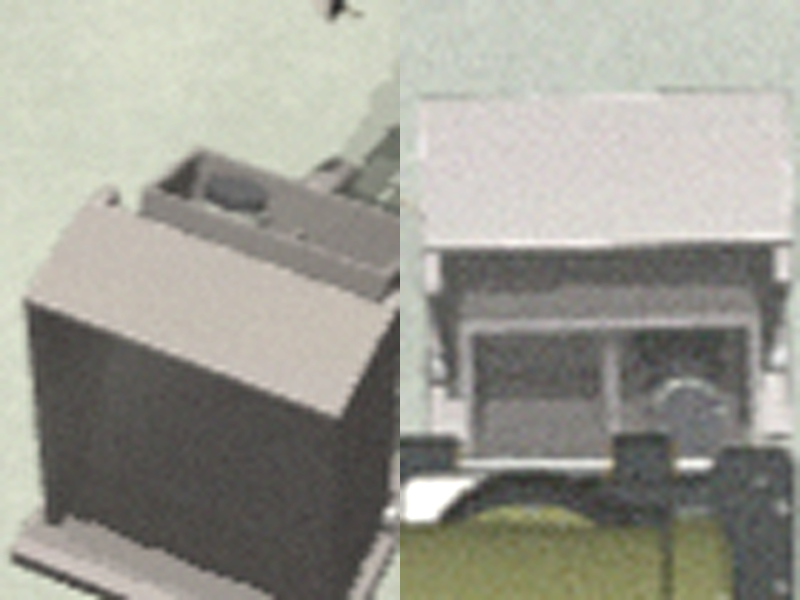

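Seen: the torch is all the way down in the right pocket, with its top disc just below the rim at (235,190) in the left crop and (690,410) in the right. Next is the case.

Emit:
apply_moves(deltas=[[0, -0.52, 1.98, 0, -0.003, 0.09, 0], [0, -0.52, 1.98, 0, -0.003, 0.09, 0], [0, -0.52, 1.98, 0, -0.003, 0.09, 0], [0, -0.52, 1.98, 0, -0.002, 0.089, 0], [0, -0.52, 1.98, 0, 0, 0, -0.078], [0, -0.52, 1.98, 0, 0, 0, -0.078], [0, -0.52, 1.98, 0, 0, 0, -0.078], [0, -0.52, 1.98, 0, 0, 0, -0.078], [0, -0.52, 1.98, 0, 0, 0, -0.078], [0, -0.52, 1.98, 0, 0, 0, -0.078]])

```text
time_s: 12.6
ee_pos: [0.514, 0.2377, 0.2719]
eef_rot: [-3.135, 0.0, -0.44]
force: [0.3, 0.3, 0.1]
grip_width: 0.094
grip_force: 0.0
```

Run:
```python
from h import *
from scipy.spatial.transform import Rotation as R
o=ctrl.get_obs(); r=R.from_euler('xyz',o['eef_rot']); p=o['ee_pos']; print(p,o['eef_rot'],o['grip_width'])
print((R.from_euler('xyz',[np.pi,0,-.44])*r.inv()).as_rotvec(), (np.array([.5141,.2379,.124])-p)*100)
```

```text
[0.51396796 0.23773031 0.27193738] [-3.13472614e+00  3.44598571e-04 -4.39935177e-01] 0.09397820910203339
[-6.35934879e-03  2.61273668e-03 -6.36393968e-05] [ 1.32040569e-02  1.69689396e-02 -1.47937384e+01]
```

Emit:
apply_moves(deltas=[[0, 0, 0, -2, -0.006, 0.003, 0], [0, 0, 0, -3, 0, 0, 0], [0, 0, 0, -3, 0, 0, 0], [0, 0, 0, -3, 0, 0, 0], [0, 0, 0, -2.5, 0, 0, 0], [0, 0, 0, -1.3, 0, 0, 0], [255, 0, 0, 0, 0, 0, 0], [255, 0, 0, 0, 0, 0, 0], [255, 0, 0, 0, 0, 0, 0], [255, 0, 0, 0, 0, 0, 0]])

```text
time_s: 13.6
ee_pos: [0.5145, 0.2375, 0.125]
eef_rot: [-3.141, -0.0, -0.437]
force: [0.7, -0.1, 0.7]
grip_width: 0.0654
grip_force: 0.0
```

Emit:
apply_moves(deltas=[[255, 0, 0, 0, 0, 0, 0], [255, 0, 0, 0, 0, 0, 0], [255, 0, 0, 0, 0, 0, 0], [255, 0, 0, 0, 0, 0, 0], [255, 0, 0, 0, 0, 0, 0], [255, 0, 0, 0, 0, 0, 0], [255, 0, 0, 0, 0, 0, 0], [255, 0, 0, 1, 0, 0, 0], [255, 0, 0, 2, 0, 0, 0], [255, 0, 0, 2, 0, 0, 0]])

```text
time_s: 14.6
ee_pos: [0.514, 0.2373, 0.1749]
eef_rot: [3.141, 0.001, -0.437]
force: [-0.7, 0.3, -0.7]
grip_width: 0.0278
grip_force: 30.0
```

Emit:
apply_moves(deltas=[[255, 0, 0, 2.5, 0, 0, 0.1185], [255, 0, 0, 3.2, 0, 0, 0.1185], [255, 0, 0, 3.2, 0, 0, 0.1185], [255, 0, 0, 3.3, 0, 0, 0.1185], [255, 0.65, -3.22, 0, 0.003, -0.079, 0], [255, 0.65, -3.22, 0, 0.003, -0.079, 0], [255, 0.65, -3.22, 0, 0.003, -0.079, 0], [255, 0.65, -3.22, 0, 0.003, -0.079, 0], [255, 0.65, -3.22, 0, 0.003, -0.079, 0], [255, 0.65, -3.2, 0, 0.003, -0.08, 0]])

```text
time_s: 15.6
ee_pos: [0.553, 0.0431, 0.2969]
eef_rot: [3.14, -0.479, 0.038]
force: [1.1, -0.2, -1.5]
grip_width: 0.0275
grip_force: 30.0
```

Run:
```python
from h import *
from scipy.spatial.transform import Rotation as R
o=ctrl.get_obs(); r=R.from_euler('xyz',o['eef_rot']); p=o['ee_pos']; print(p,o['eef_rot'],o['grip_width'])
th,yaw=.475,.037; n=np.array([-np.sin(th)*np.cos(yaw),-np.sin(th)*np.sin(yaw),np.cos(th)])
print((R.from_euler('xyz',[np.pi,-th,yaw])*r.inv()).as_rotvec())
m=np.array([.621,.0465,.164]); print((m+.149*n-p)*100)
s=grab('scene');t=grab('top')
f=lambda im:np.clip(cv2.resize(im,(400,600),interpolation=cv2.INTER_CUBIC).astype(float)*1.6,0,255).astype(np.uint8)
cv2.imwrite('pics/pre2.png',np.hstack([f(s['img'][140:245,220:290]), f(t['img'][110:200,210:270])])[:,:,::-1])
```

```text
[0.55299665 0.0430991  0.29690036] [ 3.14033736 -0.47858833  0.03754565] 0.02748232271181341
[9.80802671e-04 3.62739902e-03 3.04481444e-05]
[-0.00934364  0.08801711 -0.03957411]
```

View pics/pre2.png

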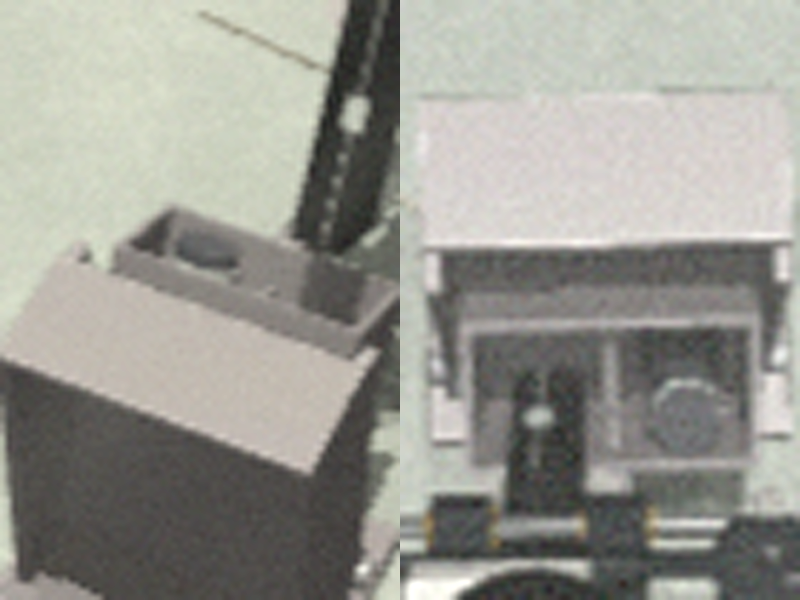

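Seen: the case's lower end is over the left pocket, at (340,240) in the left crop and (540,400) in the right. The torch is still seated. Insert and release.

Emit:
apply_moves(deltas=[[255, 0, 0.1, 0, 0, 0.004, 0], [255, 0.66, 0.02, -1.29, 0, 0, 0], [255, 0.66, 0.02, -1.29, 0, 0, 0], [255, 0.66, 0.02, -1.29, 0, 0, 0], [255, 0.66, 0.02, -1.29, 0, 0, 0], [255, 0.66, 0.02, -1.29, 0, 0, 0], [255, 0.66, 0.02, -1.29, 0, 0, 0], [255, 0.66, 0.02, -1.29, 0, 0, 0], [255, 0.66, 0.02, -1.29, 0, 0, 0], [255, 0, 0, 0, 0, 0, 0]])

```text
time_s: 16.7
ee_pos: [0.6058, 0.0469, 0.1903]
eef_rot: [3.141, -0.467, 0.037]
force: [0.2, 0.5, -1.1]
grip_width: 0.0277
grip_force: 30.0
```

Emit:
apply_moves(deltas=[[120, 0, 0, 0, 0, 0, 0], [120, 0, 0, 0, 0, 0, 0], [120, 0, 0, 0, 0, 0, 0], [120, 0, 0, 0, 0, 0, 0], [120, -0.69, 0, 1.33, 0, 0, 0], [120, -1.15, 0, 2.2, 0, 0, 0], [120, -1.15, 0, 2.2, 0, 0, 0], [120, -1.15, 0, 2.2, 0, 0, 0], [255, -2, -1, 0, 0, 0.08, 0], [255, -3, -1, 0, 0, 0.08, 0]])

```text
time_s: 17.7
ee_pos: [0.5139, 0.0269, 0.273]
eef_rot: [-3.136, -0.309, 0.035]
force: [-0.0, 1.0, 0.4]
grip_width: 0.0368
grip_force: 0.0
```

Run:
```python
from h import *
o=ctrl.get_obs(); print(o['ee_pos'],o['eef_rot'],o['grip_width'])
s=grab('scene');t=grab('top')
f=lambda im:np.clip(cv2.resize(im,(400,600),interpolation=cv2.INTER_CUBIC).astype(float)*1.6,0,255).astype(np.uint8)
cv2.imwrite('pics/both.png',np.hstack([f(s['img'][140:245,220:290]), f(t['img'][110:200,210:270])])[:,:,::-1])
```

```text
[0.51392103 0.02691647 0.27300288] [-3.13551639 -0.30938605  0.03542807] 0.03675106957744005
```

View pics/both.png

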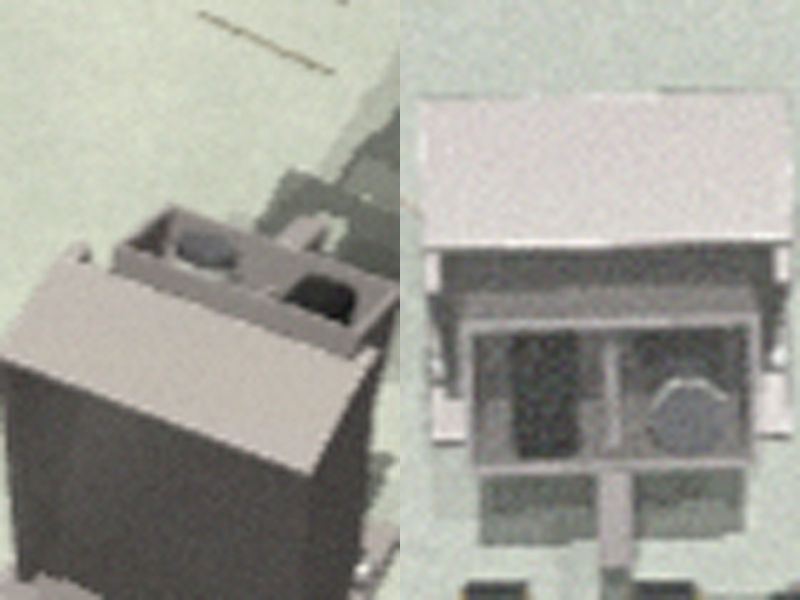

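Seen: both items are down in their pockets, the case at (320,300) left and (545,395) right, the torch at (205,250) and (690,415). The bin is still fully open. I'll grip the tab again and swing the bin back.

Emit:
apply_moves(deltas=[[120, 0.48, -0.2, -1.46, 0.001, -0.033, 0], [120, 0.48, -0.2, -1.46, 0.001, -0.033, 0], [120, 0.48, -0.2, -1.46, 0.001, -0.033, 0], [120, 0.48, -0.2, -1.46, 0.001, -0.033, 0], [120, 0.48, -0.2, -1.46, 0.001, -0.033, 0], [120, 0, 0, 0, 0, 0, 0]])

```text
time_s: 18.4
ee_pos: [0.5381, 0.017, 0.197]
eef_rot: [-3.136, -0.474, 0.035]
force: [-0.0, 0.9, 0.3]
grip_width: 0.05
grip_force: 0.0
```

Run:
```python
from h import *
from scipy.spatial.transform import Rotation as R
o=ctrl.get_obs(); r=R.from_euler('xyz',o['eef_rot']); p=o['ee_pos']; print(p,o['eef_rot'],o['grip_width'])
print((R.from_euler('xyz',[np.pi,-.477,.037])*r.inv()).as_rotvec(), (np.array([.575,.016,.1295])-p)*100)
x=-.026;z=.140
P=np.array([[x*np.cos(t)-z*np.sin(t), x*np.sin(t)+z*np.cos(t)] for t in np.linspace(.477,.0,11)]); print((np.diff(P,axis=0)*100).round(2).tolist())
```

```text
[0.53809976 0.01703352 0.19698484] [-3.13623896 -0.47408597  0.03476107] 0.049983611709904986
[-0.00465208 -0.00308289 -0.00021211] [ 3.69002391 -0.10335203 -6.74848369]
[[0.55, 0.4], [0.56, 0.38], [0.58, 0.35], [0.6, 0.32], [0.61, 0.29], [0.63, 0.26], [0.64, 0.23], [0.65, 0.2], [0.66, 0.17], [0.66, 0.14]]
```

Emit:
apply_moves(deltas=[[120, 0.74, -0.02, -1.35, -0.005, -0.003, 0], [120, 0.74, -0.02, -1.35, 0, 0, 0], [120, 0.74, -0.02, -1.35, 0, 0, 0], [120, 0.74, -0.02, -1.35, 0, 0, 0], [120, 0.74, -0.02, -1.35, 0, 0, 0], [255, 0, 0, 0, 0, 0, 0], [255, 0, 0, 0, 0, 0, 0], [255, 0, 0, 0, 0, 0, 0], [255, 0, 0, 0, 0, 0, 0], [255, 0, 0, 0, 0, 0, 0]])

```text
time_s: 19.4
ee_pos: [0.5758, 0.0145, 0.1324]
eef_rot: [3.138, -0.48, 0.038]
force: [-2.1, -7.4, 4.3]
grip_width: 0.0159
grip_force: 30.0
```

Emit:
apply_moves(deltas=[[255, 0, 0, 0, 0, 0, 0], [255, 0, 0, 0, 0, 0, 0], [255, 0, 0, 0, 0, 0, 0]])

```text
time_s: 19.7
ee_pos: [0.5758, 0.0146, 0.1324]
eef_rot: [3.139, -0.48, 0.038]
force: [-2.1, -14.0, 3.5]
grip_width: 0.0161
grip_force: 30.0
```

Gripped; now I'll swing it shut at half speed.

Emit:
apply_moves(deltas=[[255, 0.275, 0.01, 0.2, -0.001, 0.0239, 0], [255, 0.275, 0.01, 0.2, -0.001, 0.0239, 0], [255, 0.28, 0.01, 0.19, -0.001, 0.0239, 0], [255, 0.28, 0.01, 0.19, -0.001, 0.0239, 0], [255, 0.29, 0.01, 0.175, -0.001, 0.0239, 0], [255, 0.29, 0.01, 0.175, -0.001, 0.0239, 0], [255, 0.3, 0.01, 0.16, -0.001, 0.0239, 0], [255, 0.3, 0.01, 0.16, -0.001, 0.0239, 0], [255, 0.305, 0.01, 0.145, -0.001, 0.0239, 0], [255, 0.305, 0.01, 0.145, -0.001, 0.0239, 0]])

```text
time_s: 20.7
ee_pos: [0.6047, 0.0161, 0.1495]
eef_rot: [3.139, -0.239, 0.038]
force: [0.7, -6.8, -2.7]
grip_width: 0.0159
grip_force: 30.0
```

Emit:
apply_moves(deltas=[[255, 0.315, 0.01, 0.13, -0.001, 0.0239, 0], [255, 0.315, 0.01, 0.13, -0.001, 0.0239, 0], [255, 0.32, 0.01, 0.115, -0.001, 0.0239, 0], [255, 0.32, 0.01, 0.115, -0.001, 0.0239, 0], [255, 0.325, 0.01, 0.1, -0.001, 0.0239, 0], [255, 0.325, 0.01, 0.1, -0.001, 0.0239, 0], [255, 0.33, 0.01, 0.085, -0.001, 0.0239, 0], [255, 0.33, 0.01, 0.085, -0.001, 0.0239, 0], [255, 0.33, 0.01, 0.07, -0.001, 0.0239, 0], [255, 0.33, 0.01, 0.07, -0.001, 0.0239, 0]])

```text
time_s: 21.7
ee_pos: [0.6372, 0.0178, 0.1595]
eef_rot: [3.139, -0.0, 0.038]
force: [0.6, -1.1, -1.9]
grip_width: 0.0156
grip_force: 30.0
```

Emit:
apply_moves(deltas=[[255, 0.1, 0, 0, 0, 0, 0], [255, 0, 0, 0, 0, 0, 0], [255, 0, 0, 0, 0, 0, 0]])

```text
time_s: 22.0
ee_pos: [0.6381, 0.0178, 0.1596]
eef_rot: [3.139, -0.002, 0.038]
force: [2.7, -1.8, 4.1]
grip_width: 0.0157
grip_force: 30.0
```

Emit:
apply_moves(deltas=[[255, 0.1, 0, 0, 0, 0, 0], [255, 0.1, 0, 0, 0, 0, 0], [255, 0, 0, 0, 0, 0, 0], [255, 0, 0, 0, 0, 0, 0]])

```text
time_s: 22.4
ee_pos: [0.6392, 0.0179, 0.1597]
eef_rot: [3.139, 0.001, 0.038]
force: [-7.9, -1.5, 10.9]
grip_width: 0.016
grip_force: 30.0
```

The stop is felt. Release, lift, clear and look.

Emit:
apply_moves(deltas=[[120, 0, 0, 0, 0, 0, 0], [120, 0, 0, 0, 0, 0, 0], [120, 0, 0, 0, 0, 0, 0], [120, 0, 0, 0, 0, 0, 0], [120, 0, 0, 1, 0, 0, 0], [120, 0, 0, 2, 0, 0, 0], [120, 0, 0, 2.5, 0, 0, 0], [120, 0, 0, 2.5, 0, 0, 0], [120, -2, 0, 2, 0, 0, 0], [120, -4, 0, 0, 0, 0, 0]])

```text
time_s: 23.4
ee_pos: [0.5808, 0.0179, 0.2618]
eef_rot: [3.139, -0.005, 0.038]
force: [-0.0, 0.3, -0.1]
grip_width: 0.0497
grip_force: 0.0
```

Emit:
apply_moves(deltas=[[120, -4, 0, 0, 0, 0, 0], [120, -4, 0, 0, 0, 0, 0], [120, -3, 0, 0, 0, 0, 0], [120, -2, 0, 0, 0, 0, 0], [120, 0, 0, 0, 0, 0, 0], [120, 0, 0, 0, 0, 0, 0]])

```text
time_s: 24.0
ee_pos: [0.4504, 0.018, 0.2597]
eef_rot: [3.139, -0.002, 0.038]
force: [0.4, 0.3, -0.0]
grip_width: 0.0501
grip_force: 0.0
```

Run:
```python
from h import *
o=ctrl.get_obs(); print(o['ee_pos'],o['force'])
s=grab('scene');t=grab('top')
f=lambda im:np.clip(cv2.resize(im,(400,600),interpolation=cv2.INTER_CUBIC).astype(float)*1.6,0,255).astype(np.uint8)
cv2.imwrite('pics/shut.png',np.hstack([f(s['img'][165:270,220:290]), f(t['img'][110:200,210:270])])[:,:,::-1])
```

```text
[0.45042996 0.01796211 0.25971973] [ 0.37092664  0.33628527 -0.03442105]
```

View pics/shut.png

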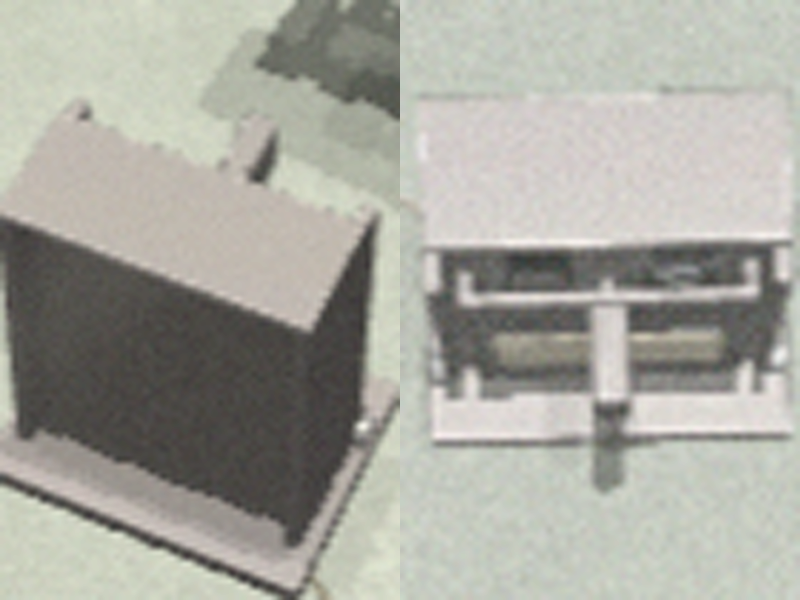

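Seen: the bin is shut, its rim line at (610,295) lies further back than at the start, and both items are inside. The arm is clear, so I'm handing in.

```bash
python3 -c "
from station import ctrl
print(ctrl.hand_in())"
```

```text
the job is handed in; nothing more can be done
None
```

The job is handed in: the bin was swung fully forward, the torch went into the right pocket and the glasses case into the left, and the bin was swung shut again at about 24 s with the arm clear; hand-in gave no verdict, and I kept the arm away from the four toys but took no final look at them.

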